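# Ring box through the sprung flap of the intake tray

### The job

Slide the open ring box into the grey intake tray through its self-closing flap: push the flap open with one finger and, while that finger keeps it open, push the box gently through the gap along the guide with the other finger, far enough in that the flap swings fully shut behind it. Only push the box: never grip it, lift it or tip it, and never let the flap and the box touch. Leave everything else where it stands.

Things in the scene. Friction and masses are not known exactly. Their poses are not given: they have to be found in the camera images.
- intake_tray: Fixed grey felt tray, open on top. Origin: on the table under the middle of the flap's line; +x points through the opening into the tray, +y to the hinge side. Deck top at z = 6 mm, x -125 to +190 mm, y +-66 mm. x below 0: open apron with only a low guide on its right. x 0 to 184 mm: inside, walled left (inner face y = +60 mm), right (y = -58 mm) and back; wall tops z = 46 mm.
- guide (a point): Point on the guide's inner face (tray frame x = -60, y = -58, z = 14 mm). The guide is a low straight rib along the right edge of the apron, top 22 mm above the table, in line with the right wall inside.
- flap (a joint): Flap angle in rad: 0 shut, grows as it swings into the tray, at most 1.5. Aluminium plate on an upright hinge, 84 mm long, 4 mm thick, edges 9 and 47 mm above the table. Spring and damper shut it within 2 s (0.09 N m at 0, 0.18 at 1.5: 2 to 5 N at a fingertip 36 mm from the hinge). Shut, it leaves a 30 mm gap to the right wall, too narrow for the box.
- flap_hinge (a point): The flap's upright hinge axis, half-way up the flap: tray frame x = 0, y = +56, z = 26 mm. The hinge post beside it (y = +60 mm) stands 56 mm above the table.
- flap_edge (a point): The flap's free upright edge, half-way up; tray frame x = 0, y = -28 mm when shut. It sweeps an arc of 84 mm about the hinge: a box slid along the guide and right wall is out of its reach once its near face is over 45 mm past the flap's line.
- open_ring_box: Loose ring box, lid standing open, ring showing, about 0.12 kg, on the apron before the flap, somewhat turned and up to 45 mm off the guide. Base 38 (own x) by 42 (own y) by 26 mm high; the open lid is a 10 mm thick upright panel along the whole -x face, to 56 mm high. Origin: centre of its underside; +x points roughly into the tray. It slides when pushed.
- closed_ring_box: ring box of the same make with its lid shut, 38 x 42 x 39 mm; already stands inside the tray, in the back corner on the hinge side. Leave it alone. Origin: centre of its underside.
- ring_cone: small wooden ring cone, 60 mm tall on a 48 mm round foot, on the table to the left of the tray. Bystander. Origin: centre of its underside.
- bangle: plain bangle lying flat, 68 mm across, 12 mm high, on the table to the left of the tray. Bystander. Origin: centre of its underside.
- gem_jar: small gem jar with a cap, 36 mm across, 45 mm tall, on the table to the right of the tray. Bystander. Origin: centre of its underside.
- magnifier: hand magnifier lying flat, 60 mm round head 10 mm thick and a 70 mm handle (147 mm long in all), on the table to the right of the tray. Bystander. Origin between head and handle, on the table.
- screwdriver: screwdriver, 120 mm long, lying on the table to the left of the tray, towards its far end. Bystander. Origin: on the table, under its shaft axis.
There are look-alikes about, which are no part of the job. Leave any purple or yellow look-alike of the open_ring_box alone.

How it is judged (in metres and radians):
On the way, in this order (a step that is already met when the one before it is completed fails the run):
1. a finger pushes the flap open while the box is still in front of it (value of joint flap above 0.3 rad and contact force between the fingers and flap above 0.2 N and x of open_ring_box in the frame of intake_tray below 0 m), for 0.05 s.
2. the box goes through, pushed by one finger while the other is on the flap (value of joint flap above 0.3 rad and contact force between the fingers and flap above 0.2 N and contact force between the fingers and open_ring_box above 0.05 N and x of open_ring_box in the frame of intake_tray between 0 and 0.05 m), for 0.05 s.
At the end, for the whole second after the job is handed in: The open ring box stands upright and at rest on the deck inside the tray, its centre at least 55 mm past the flap's line, and the flap is shut (within 0.06 rad) (x of open_ring_box in the frame of intake_tray between 0.055 and 0.17 m and y of open_ring_box in the frame of intake_tray between -0.06 and 0.06 m and z of open_ring_box in the frame of intake_tray between 0.002 and 0.012 m and angle between open_ring_box's own z axis and vertical below 0.1 rad and linear speed of open_ring_box below 0.01 m/s and value of joint flap below 0.06 rad); the robot touches nothing.
It fails at once if the flap and the box touch (contact force between open_ring_box and flap above 0.4 N).
It fails at once if the box is lifted (height (world z) of open_ring_box above 0.016 m).
It fails at once if the box is tipped (angle between open_ring_box's own z axis and vertical above 0.25 rad).
It fails at once if the box is gripped or shoved hard (over 15 N) (contact force between the fingers and open_ring_box above 15 N).
It fails at once if something else is moved by more than 20 mm (distance of any of closed_ring_box, ring_cone, bangle, gem_jar, magnifier, screwdriver from where it was at the start of the episode above 0.02 m).
It also fails if it takes over 54 s, if anything falls off the work surface, if the arm or the gripper's body presses on something with over 40 N, if the wrist force passes 120 N, or if a joint passes its speed limit or range.

### The arm

A 6-joint arm with a two-finger parallel gripper is mounted at the origin on the work surface. World frame = base frame: x ahead of the robot, y to its left, z up, the work surface at z = 0. Lengths are in m, angles in degrees, forces in N, time in s.
With the tool pointing down it reaches from about 0.3 to 0.75 m from the base axis. Payload 8.5 kg.
Tool frame: the origin (TCP) lies on the mounting face of the last link; the fingertips stand 173 mm ahead of it and the grasp point (between the pads) lies 155 mm ahead of it (env.tcp_to_tips is the distance from the TCP to the fingertips, in m); z points along the fingers, y is the line along which they close (so a half turn about z gives the same grasp; the last joint's range is limited). The gripper opens to 85 mm and grips with 20 to 120 N. Pads are 22 mm wide; open, the fingers measure 114 mm over their backs; the gripper's body (76 mm by 85 mm) begins 54 mm behind the grasp point. The pads swing forward as they close: fully open they stand 13 mm farther back than shut.
Start: joints at [-87.107, 21.807, 74.336, -0, 83.858, -12.336], TCP at [0.144, -0.531, 0.405] pointing down, gripper open.
Joint ranges: [-178.18, 178.18], [-50.72, 133.34], [12.68, 142.11], [-81.47, 261.47], [9.98, 163.14], [-165.26, 165.26]. Speed limits (degrees/s): [136.94, 136.94, 180, 180, 180, 180].

### API

Orientations are given as a 3x3 rotation matrix whose columns are the frame's x, y, z axes.
In Python, from bench import env gives the robot as it stands. The module is installed in compiled form; this text tells all that it offers.
- The arm moves only by the tool jog_arm, never from a script. Its argument "targets" is a list of rows, each an object with "fingers": the closure, from -1 (fully open) to 1 (shut), so that 0 is half open; "xyz": the shift along the tool's x, y, z in cm, a list of three; "yaw": the turn about the tool's z in rad. A call has 1 to 12 rows; each row shifts and turns the commanded pose from where the row before left it, along the tool's axes as they then stand; what a row does not reach is not made up. A row lasts 1/8 s, in which the tool goes at most 62.5 mm and 10.7 degrees, less where a joint would pass 70% of its speed; a pose out of reach is approached as far as the arm can. A call is refused whole if a number of a shift passes 6.25 or a number of a turn 0.188, either way. A call with a gripper value outside its range is refused whole. The fingers move at their own pace and stop on an object; "newtons" is the grip in N (left out, the last holds). Time passes only in rows, so rows that do not move let the fingers close. It gives the time, the measured TCP pose, the force, the opening and the grip force at its end, in the units of the state.
- env.get_state(): the state, without advancing time (a new reading comes with each control period).
- env.snapshot(name): name is "scene" or "top" or "wrist"; returns a dict with "img" (400x640x3 uint8, red, green, blue), "depth" (400x640 float32, m along the optical axis (not along the pixel's ray), 0 where there is no reading), "fx", "fy", "cx", "cy" (pixels), "k1" (the pictures are not rectified: a ray, as slopes to the right and down, at radius r is drawn at 1 + k1 r^2 times it, then the intrinsics apply), "rvec" (rotation vector, rad) and "tvec" (3), from world to camera coordinates, as OpenCV has them. Camera axes: x right, y down, z forward; pixel columns grow to the right and rows downward; lengths in m; the calibration is good to about 2 mm. A picture is of the moment at which its call begins.
- env.close_job(): hands the job in; it is judged then, once.
Trained networks look in a picture, given as the dict that the camera call returned (one of the last four; its "shot" number tells which), for a name from the list of things; names that differ only in an ending like _2 or _b are one class to them, and where a whole thing is asked for, a point or a joint stands for the part that bears it (a point fixed in the world has none). Each returns a list of dicts, best first, with "p" (0 to 1); they miss things now and then, are a little off and sometimes report something else, mostly with a low value. They report only what shows in the picture. A call takes as long as a camera call. They do not tell look-alikes from the thing itself.
- env.look_for(picture, query): "point" ([column, row] in pixels, amid what is visible of it).
- env.silhouettes(picture, query): "region" (400x640 bool, what is visible of it) and "point" ([column, row] in pixels, amid what is visible of it).
The state is a dict: "time": time; "qpos": joint angles; "joint_vel": joint speeds; "joint_efforts": joint torques, N m; "tool_pos": TCP position; "tool_rot": TCP orientation; "contact_force": force on the tool from outside, world axes, zero at the start; "ft_torque": the same for the moment, N m; "finger_gap": opening from 0.0 (shut) to 1.0 (fully open); "grasp_force": force on a finger pad.
Only numpy, scipy, OpenCV 4.12 (cv2) and the standard library are available. Lean on these libraries where they do the work, as an engineer would, in place of code of your own. Each camera call takes 0.05 s, during which the arm holds its last target. There are 200 camera calls.

## Working session

There is one attempt and no reset: what is moved stays moved. The work goes in short steps, Python scripts to look and compute and a tool call to move; the robot and the scene stay as the last step left them, time stands still between calls to the robot, and variables do not carry over. Pictures are saved under pics/ and viewed, at most 13 in all, crops included, and the job is handed in when it is done.

Besides the shell and the picture viewer there is one more tool, called after "Request:" by a JSON object that holds its "fn" and its "kwargs", one argument or row to a line. jog_arm: Moves the arm, as the interface text tells. Its arguments: {"type":"object","properties":{"targets":{"type":"array","items":{"type":"object","properties":{"fingers":{"type":"number"},"xyz":{"type":"array","items":{"type":"number"}},"yaw":{"type":"number"}}}},"newtons":{"type":"number"}},"required":["targets"]}

```bash
mkdir -p pics
cat > h.py <<'E'
import numpy as np, cv2
from bench import env
def cam(p):
    R,_=cv2.Rodrigues(np.array(p["rvec"],float)); return R,np.array(p["tvec"],float).reshape(3)
def pts(p,uv,z=None):
    """world points of pixels uv: by depth, or on the plane z"""
    uv=np.atleast_2d(uv).astype(float); R,t=cam(p)
    d=np.c_[(uv[:,0]-p["cx"])/p["fx"],(uv[:,1]-p["cy"])/p["fy"]]
    u=d.copy()
    for _ in range(20): u=d/(1+p["k1"]*(u**2).sum(1,keepdims=True))
    ray=np.c_[u,np.ones(len(u))]@R; C=-R.T@t
    if z is None: s=p["depth"][uv[:,1].round().astype(int),uv[:,0].round().astype(int)]
    else: s=(z-C[2])/ray[:,2]
    return C+ray*s[:,None]
def proj(p,X):
    R,t=cam(p); c=np.atleast_2d(X)@R.T+t; u=c[:,:2]/c[:,2:]
    u=u*(1+p["k1"]*(u**2).sum(1,keepdims=True)); return u*[p["fx"],p["fy"]]+[p["cx"],p["cy"]]
def save(p,n): cv2.imwrite(f"pics/{n}.png",cv2.cvtColor(p["img"],cv2.COLOR_RGB2BGR))
E
python3 - <<'E'
from h import *
np.set_printoptions(precision=4,suppress=True)
for n in("top","scene"):
    p=env.snapshot(n); save(p,n+"0")
    print(n,p["fx"],-cam(p)[0].T@cam(p)[1])
    for q in("open_ring_box","closed_ring_box","flap","flap_hinge","flap_edge","guide","intake_tray","ring_cone","gem_jar"):
        for r in env.look_for(p,q)[:3]: print(q,round(r["p"],2),np.round(r["point"]),pts(p,r["point"])[0])
s=env.get_state();print(s["time"],s["tool_pos"],s["tool_rot"],s["finger_gap"],env.tcp_to_tips)
E
```

```text
top 374.45506828087775 [0.3821 0.0747 0.8535]
open_ring_box 0.97 [265. 306.] [0.2998 0.1927 0.0289]
open_ring_box 0.8 [234. 269.] [0.3789 0.2603 0.0256]
open_ring_box 0.75 [412. 278.] [ 0.3531 -0.1172  0.0568]
closed_ring_box 0.83 [317. 141.] [0.6593 0.0764 0.0444]
closed_ring_box 0.35 [266. 112.] [0.7388 0.1928 0.0268]
closed_ring_box 0.34 [302. 210.] [0.5079 0.1133 0.0039]
flap 0.72 [299. 208.] [0.5116 0.1208 0.0111]
flap_hinge 0.48 [300. 208.] [0.5117 0.1179 0.016 ]
flap_edge 0.58 [298. 204.] [0.516  0.1204 0.0461]
guide 0.62 [314. 200.] [0.5295 0.0865 0.0062]
intake_tray 0.73 [316. 199.] [0.5338 0.0807 0.0063]
ring_cone 0.83 [250. 206.] [0.5123 0.225  0.0458]
ring_cone 0.43 [318. 141.] [0.6605 0.0748 0.0424]
ring_cone 0.26 [313. 199.] [0.5339 0.0869 0.0056]
gem_jar 0.75 [372. 262.] [ 0.3866 -0.037   0.0442]
scene 482.41043828825406 [ 0.8479 -0.2946  0.7905]
open_ring_box 0.82 [322. 121.] [0.3847 0.2482 0.0243]
open_ring_box 0.81 [360. 103.] [0.4177 0.339  0.0277]
open_ring_box 0.8 [178. 232.] [ 0.3576 -0.1322  0.0283]
closed_ring_box 0.88 [384. 247.] [0.6705 0.0745 0.0434]
flap 0.59 [326. 191.] [0.5135 0.1071 0.0342]
flap_hinge 0.73 [327. 191.] [0.5135 0.1084 0.0327]
flap_edge 0.83 [327. 190.] [0.5113 0.1101 0.0325]
guide 0.89 [337. 217.] [0.5537 0.0888 0.006 ]
intake_tray 0.58 [342. 220.] [0.564  0.091  0.0037]
ring_cone 0.8 [362. 160.] [0.5156 0.2189 0.0205]
gem_jar 0.75 [224. 209.] [ 0.3973 -0.0476  0.0442]
1.0 [ 0.1445 -0.5306  0.4047] [[ 0.9649  0.2627  0.    ]
 [ 0.2627 -0.9649 -0.    ]
 [ 0.      0.     -1.    ]] 0.9964486583799032 0.1734
```

View pics/top0.png

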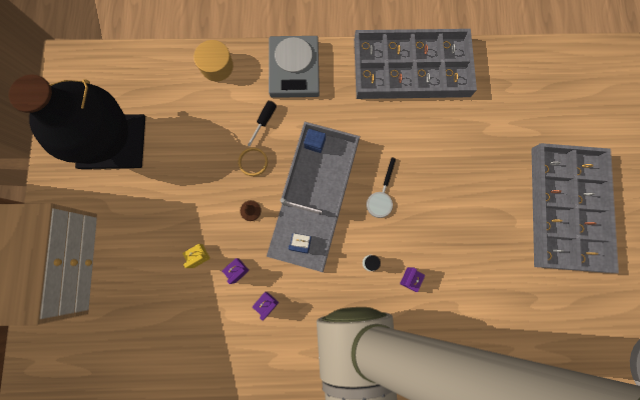

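View pics/scene0.png

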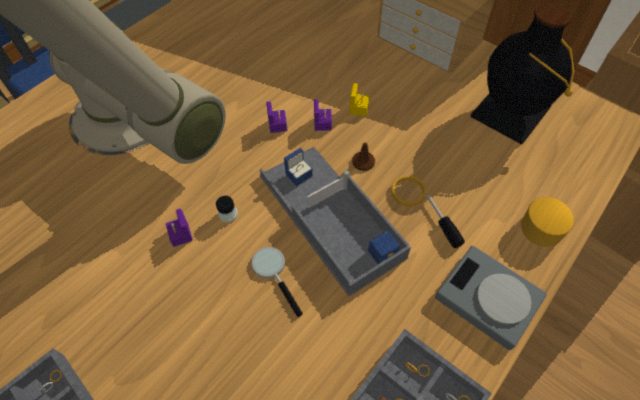

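The top view shows the tray running from (297,265) up to (330,125). The flap line is near (302,208), the blue open box at (300,243), and the purple and yellow look-alikes are off the tray. Next I fit the tray and box poses.

```bash
cat > fit.py <<'E'
from h import *
from scipy.optimize import minimize
def T2(po,P): # tray -> world
    c,s=np.cos(po[2]),np.sin(po[2]); P=np.atleast_2d(P).astype(float); Q=P.copy()
    Q[:,0]=po[0]+c*P[:,0]-s*P[:,1]; Q[:,1]=po[1]+s*P[:,0]+c*P[:,1]; return Q
def inv(po,P):
    c,s=np.cos(po[2]),np.sin(po[2]); d=np.atleast_2d(P)[:,:2]-po[:2]
    return np.c_[c*d[:,0]+s*d[:,1],-s*d[:,0]+c*d[:,1]]
E
python3 - <<'E'
from fit import *
np.set_printoptions(precision=4,suppress=True)
p=env.snapshot("top")
yy,xx=np.mgrid[100:290,240:385]; W=pts(p,np.c_[xx.ravel(),yy.ravel()])
hsv=cv2.cvtColor(p["img"],cv2.COLOR_RGB2HSV)[yy.ravel(),xx.ravel()]
grey=(hsv[:,1]<70)
t=W[grey&(W[:,2]>.002)&(W[:,2]<.05)]
m=np.zeros((400,640),np.uint8); 
g=(grey).reshape(yy.shape).astype(np.uint8); m[100:290,240:385]=g
m=cv2.morphologyEx(m,cv2.MORPH_OPEN,np.ones((3,3)))
n,l,st,_=cv2.connectedComponentsWithStats(m); k=1+np.argmax(st[1:,4]); print(st[k])
# wall tops: grey pixels, z about .046
w=W[grey&(abs(W[:,2]-.046)<.006)&(l[yy,xx].ravel()==k)]; print(len(w),cv2.minAreaRect(w[:,:2].astype(np.float32)))
d=W[(l[yy,xx].ravel()==k)]; print(cv2.minAreaRect(d[:,:2].astype(np.float32)), np.percentile(d[:,2],[2,20,40,80,98]))
for q in("open_ring_box","flap"):
  r=env.silhouettes(p,q); print(q,[(x["p"],x["point"],x["region"].sum()) for x in r])
cv2.imwrite("pics/m.png",cv2.resize(np.hstack([cv2.cvtColor(p["img"],cv2.COLOR_RGB2BGR)[100:290,240:385],cv2.merge([(l==k).astype(np.uint8)*255]*3)[100:290,240:385]]),None,fx=2.7,fy=2.7))
E
```

```text
[ 267  122   92  150 7706]
698 ((0.5555143356323242, 0.0821433737874031), (0.12999394536018372, 0.2785087823867798), 73.367919921875)
((0.5390303730964661, 0.09017181396484375), (0.13797786831855774, 0.3146975040435791), 73.36302185058594) [0.0028 0.0047 0.0057 0.0115 0.0475]
open_ring_box [(0.82, [410.8, 280.0], np.int64(414)), (0.8, [192.8, 255.7], np.int64(401)), (0.77, [299.2, 239.5], np.int64(355)), (0.76, [266.1, 304.9], np.int64(389)), (0.64, [233.6, 272.0], np.int64(389))]
flap [(0.49, [312.1, 213.2], np.int64(69))]
```

View pics/m.png

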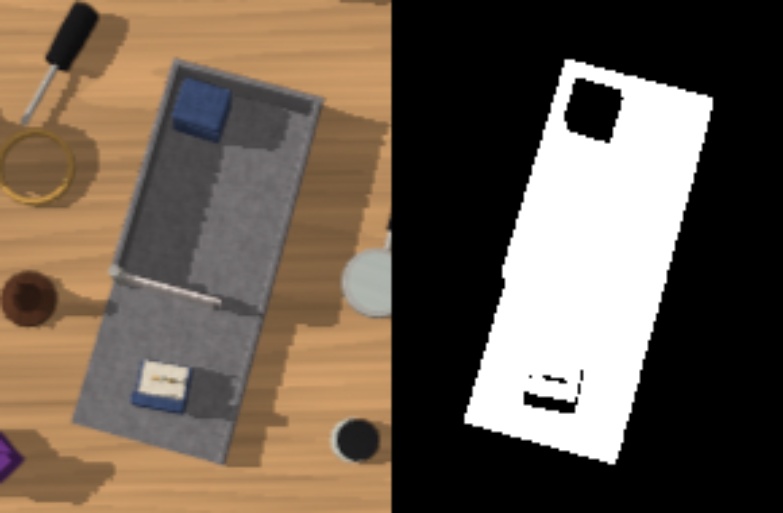

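The mask isolates the tray cleanly. The box sits on the apron with its lid toward the near side. Now a render-and-compare fit for both.

```bash
cat >> fit.py <<'E'
def bx(x0,x1,y0,y1,z0,z1): return np.array([[x,y,z] for x in(x0,x1) for y in(y0,y1) for z in(z0,z1)])/1000
TRAY=[bx(-125,190,-66,66,0,6),bx(0,190,60,66,0,46),bx(0,190,-66,-58,0,46),bx(184,190,-66,66,0,46),bx(-125,0,-66,-58,0,22)]
BOX=[bx(-19,19,-21,21,6,32),bx(-19,-9,-21,21,6,62)]
BOX0=[bx(-19,19,-21,21,0,26)+[0,0,.006],bx(-19,-9,-21,21,0,56)+[0,0,.006]]
def render(p,po,parts,S=4):
    m=np.zeros((400*S,640*S),np.uint8)
    for b in parts:
        h=cv2.convexHull((proj(p,T2(po,b))*S+(S-1)/2).astype(np.float32)).round().astype(np.int32); cv2.fillConvexPoly(m,h,1)
    return m
def fitpose(views,parts,x0,S=4):
    ms=[cv2.resize(m.astype(np.uint8),None,fx=S,fy=S,interpolation=cv2.INTER_NEAREST) for _,m in views]
    def f(x):
        e=0
        for (p,_),m in zip(views,ms):
            r=render(p,x,parts,S); e+=1-(r&m).sum()/(r|m).sum()
        return e
    b=None
    for st in(.01,.004):
        x0=x0 if b is None else b.x
        b=minimize(f,x0,method="Nelder-Mead",options=dict(initial_simplex=np.r_[[x0],x0+np.diag([st,st,st*10])],xatol=1e-4,fatol=1e-5))
    return b.x,b.fun
def boxmask(p,c,r=60):
    """blue and cream box near pixel c"""
    best=min(env.silhouettes(p,"open_ring_box"),key=lambda q:np.hypot(*(np.array(q["point"])-c)),default=None)
    return best["region"],best["p"],best["point"]
E
python3 - <<'E'
from fit import *
np.set_printoptions(precision=4,suppress=True)
p=env.snapshot("top"); q=env.snapshot("scene")
def mask(p,sl,c):
    hsv=cv2.cvtColor(p["img"],cv2.COLOR_RGB2HSV); m=np.zeros((400,640),np.uint8); m[sl]=((hsv[...,1]<70))[sl]
    m=cv2.morphologyEx(m,cv2.MORPH_OPEN,np.ones((3,3))); n,l,st,_=cv2.connectedComponentsWithStats(m)
    cs=cv2.findContours((l==1+np.argmax(st[1:,4])).astype(np.uint8),cv2.RETR_EXTERNAL,cv2.CHAIN_APPROX_NONE)[0]
    return cv2.drawContours(np.zeros((400,640),np.uint8),cs,-1,1,-1)
mt=mask(p,np.s_[100:290,240:365],0)
x,e=fitpose([(p,mt)],TRAY,np.array([.505,.085,-.29])); print("tray top",x,e)
xt=x
rt,pt,ct=boxmask(p,[299,241]); rs,ps,cs=boxmask(q,[298,168]); print(pt,ct,ps,cs)
for v,n in(([(p,rt)],"top"),([(q,rs)],"scene"),([(p,rt),(q,rs)],"both")):
    b,e=fitpose(v,BOX0,np.r_[pts(p,ct)[0][:2],xt[2]]); print("box",n,b,e,"in tray mm",inv(xt,b)*1000,"yaw",np.degrees(b[2]-xt[2]))
a=p["img"].copy()
vis=[]
for pic,sl in((p,np.s_[100:290,240:385]),(q,np.s_[130:300,240:430])):
    im=cv2.resize(cv2.cvtColor(pic["img"],cv2.COLOR_RGB2BGR),None,fx=4,fy=4)
    for po,parts,c in((xt,TRAY,(0,255,0)),(b,BOX0,(0,0,255))):
        cc=cv2.findContours(render(pic,po,parts),cv2.RETR_EXTERNAL,cv2.CHAIN_APPROX_NONE)[0]; cv2.drawContours(im,cc,-1,c,1)
    u=(proj(pic,T2(xt,[[0,.056,.047],[0,-.028,.047]]))*4).astype(int); cv2.line(im,tuple(map(int,u[0])),tuple(map(int,u[1])),(255,0,255),1)
    s=im[sl[0].start*4:sl[0].stop*4,sl[1].start*4:sl[1].stop*4]; vis.append(cv2.resize(s,(395,520)))
cv2.imwrite("pics/fit.png",np.hstack(vis)); np.save("tray.npy",xt); np.save("box.npy",b)
E
```

```text
tray top [ 0.5065  0.0968 -0.2903] 0.021486812702256275
0.92 [298.2, 240.3] 0.82 [294.2, 169.1]
box top [ 0.4328  0.1174 -0.1825] 0.07886702849389415 in tray mm [[-76.5677  -1.3409]] yaw 6.178386176312855
box scene [ 0.4333  0.1169 -0.1385] 0.121797564048719 in tray mm [[-75.9658  -1.7032]] yaw 8.699021604088752
box both [ 0.4329  0.1172 -0.1966] 0.2000933073189347 in tray mm [[-76.4264  -1.5588]] yaw 5.366787151572964
```

View pics/fit.png

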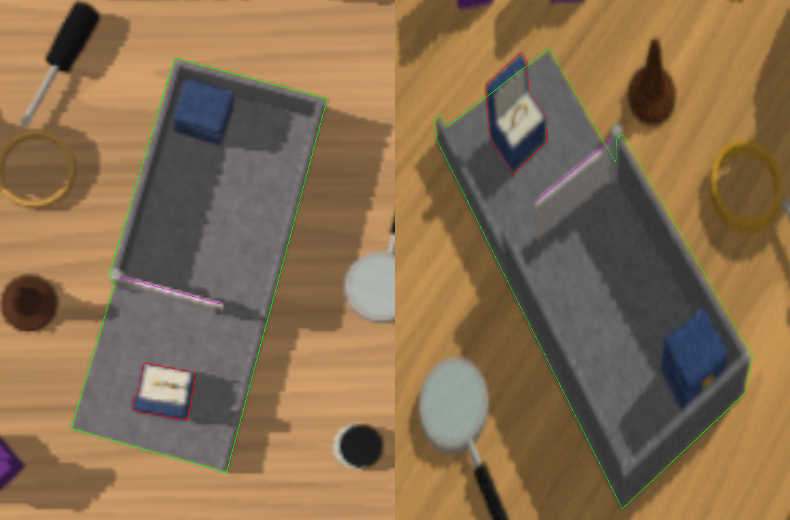

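The fit matches both pictures: tray origin at (0.5065, 0.0968) with yaw -16.6°, and box at tray (-76, -1.5) mm, turned about +6°. Plan: shut the fingers and slide the box sideways until it is flush with the guide, then open the fingers for the two-finger manoeuvre.

Request:
{"fn": "jog_arm", "kwargs": {
  "targets": [
    {"fingers":1,"xyz":[2.9,-3.6,0],"yaw":0},
    {"fingers":1,"xyz":[2.9,-3.6,0],"yaw":0},
    {"fingers":1,"xyz":[2.9,-3.6,0],"yaw":0},
    {"fingers":1,"xyz":[2.9,-3.6,0],"yaw":0},
    {"fingers":1,"xyz":[2.9,-3.6,0],"yaw":0},
    {"fingers":1,"xyz":[2.9,-3.6,0],"yaw":0},
    {"fingers":1,"xyz":[2.9,-3.6,0],"yaw":0},
    {"fingers":1,"xyz":[2.9,-3.6,0],"yaw":0},
    {"fingers":1,"xyz":[2.9,-3.6,0],"yaw":0},
    {"fingers":1,"xyz":[2.9,-3.6,0],"yaw":0},
    {"fingers":1,"xyz":[2.9,-3.6,0],"yaw":0},
    {"fingers":1,"xyz":[2.9,-3.6,0],"yaw":0}
  ],
  "newtons": 20
}}

```text
time: 2.85
tool_pos: [0.3671, -0.0209, 0.405]
tool_rot: [[0.965, 0.263, 0.001], [0.263, -0.965, -0.0], [0.001, 0.001, -1.0]]
contact_force: [0.7, -0.9, 0.2]
finger_gap: -0.002
grasp_force: 0.0
```

```bash
cat > go.py <<'E'
import sys
from fit import *
np.set_printoptions(precision=3,suppress=True)
po=np.load("tray.npy")
def st():
    s=env.get_state(); R=np.array(s["tool_rot"]); phi=np.arctan2(R[1,0],R[0,0])
    psi=phi-np.pi/2-po[2]
    print("t",s["time"],"tray mm",inv(po,np.array(s["tool_pos"]))[0]*1000,"z",s["tool_pos"][2],"psi",np.degrees(psi),"gap",s["finger_gap"],"F tray",np.r_[inv(np.r_[0,0,po[2]],s["contact_force"])[0],s["contact_force"][2]],"q",np.array(s["qpos"]))
    return s,R,psi
if __name__=="__main__":
    s,R,psi=st(); 
    if len(sys.argv)>1:
        a=[float(v) for v in sys.argv[1:]]   # tray x y (mm), z (m), psi deg
        d=T2(po,[[a[0]/1000,a[1]/1000,a[2]]])[0]-s["tool_pos"]
        print("tool shift cm (no yaw first)",R.T@d*100,"yaw rad",-(np.radians(a[3])-psi))
E
python3 go.py -76 45 .26 0
```

```text
t 2.85 tray mm [ -99.942 -152.682] z 0.4049851472987406 psi -58.14093998845091 gap -0.0016464887655461434 F tray [ 0.914 -0.615  0.226] q [-21.894   3.051  99.604  -0.001  77.293  52.88 ]
tool shift cm (no yaw first) [ 12.458 -15.534  14.499] yaw rad -1.0147508330029023
```

Request:
{"fn": "jog_arm", "kwargs": {
  "targets": [
    {"fingers":1,"xyz":[2.5,-3.1,2],"yaw":0},
    {"fingers":1,"xyz":[2.5,-3.1,2],"yaw":0},
    {"fingers":1,"xyz":[2.5,-3.1,2.5],"yaw":0},
    {"fingers":1,"xyz":[2.5,-3.1,3],"yaw":0},
    {"fingers":1,"xyz":[2.45,-3.1,3],"yaw":0},
    {"fingers":1,"xyz":[0,0,2],"yaw":-0.169},
    {"fingers":1,"xyz":[0,0,0],"yaw":-0.169},
    {"fingers":1,"xyz":[0,0,0],"yaw":-0.169},
    {"fingers":1,"xyz":[0,0,0],"yaw":-0.169},
    {"fingers":1,"xyz":[0,0,0],"yaw":-0.169},
    {"fingers":1,"xyz":[0,0,0],"yaw":-0.169},
    {"fingers":1,"xyz":[0,0,0],"yaw":0}
  ]
}}

```text
time: 4.35
tool_pos: [0.4462, 0.1598, 0.2598]
tool_rot: [[0.288, 0.958, 0.0], [0.958, -0.288, 0.0], [0.0, 0.0, -1.0]]
contact_force: [-0.2, -0.2, 0.2]
finger_gap: 0.001
grasp_force: 0.0
```

```bash
python3 go.py -76 45 .187 0; python3 -c "
from h import *
p=env.snapshot('wrist'); save(p,'w1'); d=p['depth']; print(d[d>0].min(), -cam(p)[0].T@cam(p)[1])"
```

```text
t 4.35 tray mm [-75.817  43.149] z 0.2597876744490009 psi -0.12510385218420414 gap 0.0005604787055670258 F tray [-0.17  -0.258  0.182] q [ 5.355 24.151 98.574  0.002 57.262 22.112]
tool shift cm (no yaw first) [ 0.184 -0.02   7.279] yaw rad -0.0021834741275426617
0.06079995 [0.46649796 0.22932048 0.22887594]
```

View pics/w1.png

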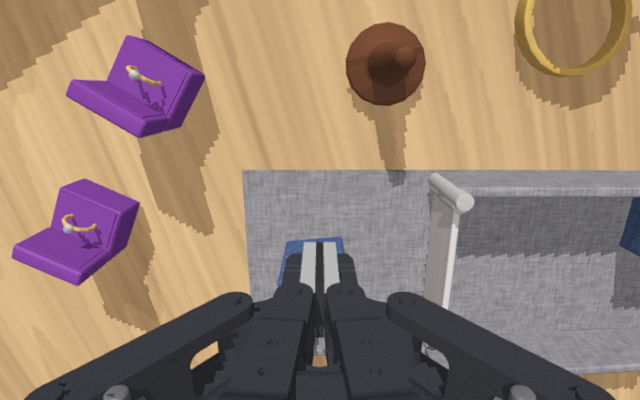

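The wrist view shows the shut fingers aligned with the tray, beside the box's left face (290,245), with the flap at (440,260). Descending now, then pushing sideways.

Request:
{"fn": "jog_arm", "kwargs": {
  "targets": [
    {"fingers":1,"xyz":[0.2,0,2.5],"yaw":0},
    {"fingers":1,"xyz":[0,0,2.5],"yaw":0},
    {"fingers":1,"xyz":[0,0,2.3],"yaw":0},
    {"fingers":1,"xyz":[0,0,0],"yaw":0},
    {"fingers":1,"xyz":[-0.6,0,0],"yaw":0},
    {"fingers":1,"xyz":[-0.6,0,0],"yaw":0},
    {"fingers":1,"xyz":[-0.5,0,0],"yaw":0},
    {"fingers":1,"xyz":[-0.5,0,0],"yaw":0},
    {"fingers":1,"xyz":[-0.5,0,0],"yaw":0},
    {"fingers":1,"xyz":[-0.5,0,0],"yaw":0},
    {"fingers":1,"xyz":[-0.5,0,0],"yaw":0},
    {"fingers":1,"xyz":[0,0,0],"yaw":0}
  ]
}}

```text
time: 5.9
tool_pos: [0.436, 0.126, 0.1867]
tool_rot: [[0.287, 0.958, -0.0], [0.958, -0.287, -0.0], [-0.0, -0.0, -1.0]]
contact_force: [-0.1, 0.2, -0.1]
finger_gap: -0.004
grasp_force: 0.0
```

```bash
cat > see.py <<'E'
import sys
from go import *
st(); V=[]
for n in ("top","scene"):
    p=env.snapshot(n)
    try:
        m,pr,c=boxmask(p,proj(p,T2(po,[[float(sys.argv[1])/1000,float(sys.argv[2])/1000,.03]]))[0])
        if n=="top": c0=pts(p,c)[0][:2]
        b,e=fitpose([(p,m)],BOX0,np.r_[T2(po,[[float(sys.argv[1])/1000,float(sys.argv[2])/1000]])[0],po[2]])
        print(n,pr,m.sum(),inv(po,b)[0]*1000,"yaw",np.degrees(b[2]-po[2]),"err",e)
    except Exception as x: print(n,x)
E
python3 see.py -76 -10
```

```text
t 5.9 tray mm [-75.889   7.757] z 0.18665709438408196 psi -0.06525235758593666 gap -0.003598721954192172 F tray [-0.135  0.132 -0.108] q [  1.11   30.083 105.985  -0.013  43.959  17.818]
top 0.53 121 [-76. -10.] yaw 0.0 err 1.0
scene 0.7 643 [-76.783 -25.723] yaw 10.780669193693289 err 0.14711251244606705
```

Request:
{"fn": "jog_arm", "kwargs": {
  "targets": [
    {"fingers":1,"xyz":[-0.25,0,0],"yaw":0},
    {"fingers":1,"xyz":[-0.25,0,0],"yaw":0},
    {"fingers":1,"xyz":[-0.2,0,0],"yaw":0},
    {"fingers":1,"xyz":[-0.2,0,0],"yaw":0},
    {"fingers":1,"xyz":[-0.1,0,0],"yaw":0},
    {"fingers":1,"xyz":[0,0,0],"yaw":0}
  ]
}}

```text
time: 6.85
tool_pos: [0.4333, 0.1166, 0.1867]
tool_rot: [[0.287, 0.958, -0.0], [0.958, -0.287, -0.0], [-0.0, -0.0, -1.0]]
contact_force: [-0.5, -0.3, -0.2]
finger_gap: -0.001
grasp_force: 0.0
```

```bash
python3 see.py -76 -34
```

```text
t 6.85 tray mm [-75.889  -1.97 ] z 0.18672444790956771 psi -0.04702881723036201 gap -0.0008430095159175248 F tray [-0.355 -0.39  -0.213] q [ -0.114  29.761 106.799  -0.004  43.446  16.569]
top 0.59 267 [-76. -34.] yaw 0.0 err 1.0
scene 0.78 762 [-75.852 -35.887] yaw 3.6097892974388013 err 0.04774090363854455
```

Request:
{"fn": "jog_arm", "kwargs": {
  "targets": [
    {"fingers":1,"xyz":[-0.1,0,0],"yaw":0},
    {"fingers":1,"xyz":[-0.1,0,0],"yaw":0},
    {"fingers":1,"xyz":[0,0,0],"yaw":0}
  ]
}}

```text
time: 7.42
tool_pos: [0.4328, 0.1148, 0.1868]
tool_rot: [[0.287, 0.958, 0.001], [0.958, -0.287, 0.0], [0.0, 0.001, -1.0]]
contact_force: [1.2, 1.4, 0.5]
finger_gap: -0.0
grasp_force: 0.3
```

```bash
python3 see.py -76 -36
```

```text
t 7.425 tray mm [-75.777  -3.859] z 0.18681867344516243 psi -0.04954755337556449 gap -0.0003343117675889066 F tray [0.756 1.707 0.548] q [ -0.36   29.693 106.943   0.011  43.331  16.315]
top 0.59 274 [-76. -36.] yaw 0.0 err 1.0
scene 0.82 644 [-77.396 -35.92 ] yaw 2.4685346420267447 err 0.15160998105904633
```

Contact with the guide is felt at about 1.7 N. I'll nudge 0.5 mm more, back off, rise and set the fingers part-open. I'll also compute the two-finger trajectory.

Request:
{"fn": "jog_arm", "kwargs": {
  "targets": [
    {"fingers":1,"xyz":[-0.06,0,0],"yaw":0},
    {"fingers":1,"xyz":[0,0,0],"yaw":0},
    {"fingers":1,"xyz":[0.5,0,0],"yaw":0},
    {"fingers":1,"xyz":[1.5,0,0],"yaw":0},
    {"fingers":1,"xyz":[0,0,-3],"yaw":0},
    {"fingers":-0.54,"xyz":[0,0,-3],"yaw":0},
    {"fingers":-0.54,"xyz":[-2,-3,-3],"yaw":0},
    {"fingers":-0.54,"xyz":[-0.5,-2.5,0],"yaw":-0.17},
    {"fingers":-0.54,"xyz":[0,0,0],"yaw":-0.17},
    {"fingers":-0.54,"xyz":[0,0,0],"yaw":-0.17},
    {"fingers":-0.54,"xyz":[0,0,0],"yaw":-0.17},
    {"fingers":-0.54,"xyz":[0,0,0],"yaw":-0.12}
  ]
}}

```text
time: 9.12
tool_pos: [0.3784, 0.1259, 0.2767]
tool_rot: [[-0.492, 0.871, -0.001], [0.871, 0.492, -0.0], [0.0, -0.001, -1.0]]
contact_force: [0.2, 0.2, 0.1]
finger_gap: 0.771
grasp_force: 0.0
```

```bash
cat > sim.py <<'E'
import numpy as np
G=32.75; TH=14.5; W=11.
def conf(px,py,psi,g=G):
    a=np.radians(psi); u=np.array([np.cos(a),np.sin(a)]); v=np.array([-u[1],u[0]])
    C=np.array([px,py])+g*u+W*v
    th=0
    for s in np.linspace(-W,W,12):
        for b in (g,g+TH):
            q=C+b*u+s*v-[0,56]; r=np.hypot(*q)
            if r<84: th=max(th,np.degrees(np.arctan2(q[0],-q[1])+np.arcsin(min(1,2/r))))
    lead=C+(g+TH)*u-W*v
    return C,th,lead
if __name__=="__main__":
  for px,py,psi in [(-102,-33,46),(-95,-33,46),(-75,-33,46),(-60,-33,46),(-40,-33,46),(-30,-33,47),(-20,-33,48),(-10,-33,50),(0,-33,53),(10,-33,56),(20,-33,59),(30,-33,62),(40,-33,65),(50,-33,68),(55,-33,69)]:
    C,th,l=conf(px,py,psi); a=np.radians(th)
    print(px,psi,"C",C.round(1),"th",round(th,1),"lead",l.round(1),"r",round(np.hypot(l[0],56-l[1]),1),"box front",px+38,"flap x at y-16" if th<31 else "tip y",round(72*np.tan(a) if th<31 else 56-84*np.cos(a)-2*np.sin(a),1))
E
python3 sim.py; python3 go.py -76 -10 .26 46; python3 see.py -76 -37; python3 -c "
from h import *
p=env.snapshot('wrist'); save(p,'w2')"
```

```text
-102 46 C [-87.2  -1.8] th 0 lead [-46.4  24.5] r 56.1 box front -64 flap x at y-16 0.0
-95 46 C [-80.2  -1.8] th 0 lead [-39.4  24.5] r 50.4 box front -57 flap x at y-16 0.0
-75 46 C [-60.2  -1.8] th 0 lead [-19.4  24.5] r 37.0 box front -37 flap x at y-16 0.0
-60 46 C [-45.2  -1.8] th 0 lead [-4.4 24.5] r 31.8 box front -22 flap x at y-16 0.0
-40 46 C [-25.2  -1.8] th 29.6 lead [15.6 24.5] r 35.1 box front -2 flap x at y-16 40.9
-30 47 C [-15.7  -1.5] th 41.8 lead [24.6 25.5] r 39.2 box front 8 tip y -8.0
-20 48 C [-6.3 -1.3] th 54.3 lead [33.5 26.5] r 44.7 box front 18 tip y 5.3
-10 50 C [ 2.6 -0.8] th 65.2 lead [41.4 28.3] r 49.8 box front 28 tip y 18.9
0 53 C [10.9 -0.2] th 72.3 lead [48.1 30.9] r 54.3 box front 38 tip y 28.5
10 56 C [19.2  0.3] th 77.2 lead [54.7 33.3] r 59.2 box front 48 tip y 35.4
20 59 C [27.4  0.7] th 80.5 lead [61.2 35.6] r 64.5 box front 58 tip y 40.2
30 62 C [35.7  1.1] th 82.9 lead [67.6 37.6] r 70.0 box front 68 tip y 43.6
40 65 C [43.9  1.3] th 84.5 lead [73.8 39.5] r 75.6 box front 78 tip y 46.0
50 68 C [52.1  1.5] th 85.6 lead [80.  41.2] r 81.3 box front 88 tip y 47.6
55 69 C [56.5  1.5] th 86.0 lead [83.7 41.7] r 84.9 box front 93 tip y 48.1
t 9.125 tray mm [-131.127   -8.832] z 0.2766563055471742 psi 46.089623521493955 gap 0.7707583614619298 F tray [0.154 0.281 0.092] q [  1.266  16.396 108.358  -0.013  55.293 -28.183]
tool shift cm (no yaw first) [-4.053  3.74   1.662] yaw rad 0.0015642255373014002
t 9.125 tray mm [-131.127   -8.832] z 0.2766563055471742 psi 46.089623521493955 gap 0.7707583614619298 F tray [0.154 0.281 0.092] q [  1.266  16.396 108.358  -0.013  55.293 -28.183]
top 0.56 223 [-76. -37.] yaw 0.0 err 1.0
scene 0.76 714 [-76.308 -37.222] yaw 3.3039233754448034 err 0.07071696880614076
```

View pics/w2.png

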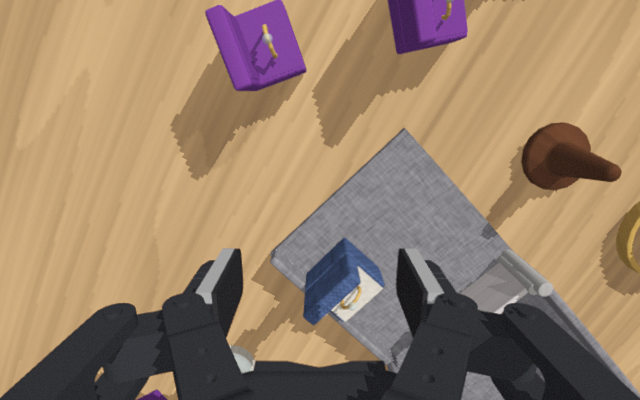

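The wrist view shows the box flush against the guide near (345,280), with the part-open fingers at (220,280) and (420,280). Now I measure the real fingertip geometry from wrist depth and refine the trajectory with mild closing.

```bash
cat > sim2.py <<'E'
from sim import conf
import numpy as np
for px,psi,g in [(-102,46,32.75),(-60,46,32.75),(-40,46,32.75),(-30,46.5,32.75),(-20,47,32.75),(-10,48,32),(0,50,31.5),(10,52.5,30.5),(20,55,29.5),(30,58,28.5),(40,61,27.5),(50,65,27)]:
    C,th,l=conf(px,-35,psi,g); a=np.radians(th)
    print(px,psi,g,"C",C.round(1),"th",round(th,1),"lead",l.round(1),"r",round(np.hypot(l[0],56-l[1]),1),"tip y",round(56-84*np.cos(a)-2*np.sin(a),1))
E
python3 sim2.py
python3 - <<'E'
from h import *
np.set_printoptions(precision=4,suppress=True)
p=env.snapshot("wrist"); s=env.get_state(); R=np.array(s["tool_rot"]); o=np.array(s["tool_pos"])
yy,xx=np.mgrid[200:380,100:520]; uv=np.c_[xx.ravel(),yy.ravel()]
W=(pts(p,uv)-o)@R*1000; d=p["depth"][uv[:,1],uv[:,0]]
for sgn in(-1,1):
    k=(d>0)&(W[:,2]>120)&(W[:,2]<195)&(abs(W[:,0])<30)&(sgn*W[:,1]>20)&(abs(W[:,1])<65)
    F=W[k]; print(sgn,len(F),"zmax",np.percentile(F[:,2],[90,99,100]))
    T=F[F[:,2]>np.percentile(F[:,2],99)-15]; print(" tip x",T[:,0].min(),T[:,0].max()," y",np.percentile(T[:,1],[0,2,50,98,100]))
E
```

```text
-102 46 32.75 C [-87.2  -3.8] th 0 lead [-46.4  22.5] r 57.2 tip y -28.0
-60 46 32.75 C [-45.2  -3.8] th 0 lead [-4.4 22.5] r 33.7 tip y -28.0
-40 46 32.75 C [-25.2  -3.8] th 28.1 lead [15.6 22.5] r 36.9 tip y -19.1
-30 46.5 32.75 C [-15.4  -3.7] th 40.0 lead [25.1 23. ] r 41.4 tip y -9.6
-20 47 32.75 C [-5.7 -3.5] th 51.1 lead [34.6 23.5] r 47.4 tip y 1.7
-10 48 32 C [ 3.2 -3.9] th 59.2 lead [42.5 23.3] r 53.6 tip y 11.3
0 50 31.5 C [11.8 -3.8] th 65.1 lead [49.8 24.4] r 59.0 tip y 18.8
10 52.5 30.5 C [19.8 -4.1] th 68.0 lead [56.  24.9] r 64.0 tip y 22.7
20 55 29.5 C [27.9 -4.5] th 70.0 lead [62.2 25.2] r 69.4 tip y 25.4
30 58 28.5 C [35.8 -5. ] th 71.4 lead [67.9 25.6] r 74.4 tip y 27.3
40 61 27.5 C [43.7 -5.6] th 72.2 lead [73.7 25.8] r 79.6 tip y 28.5
50 65 27 C [51.4 -5.9] th 73.5 lead [78.9 27.1] r 84.1 tip y 30.2
-1 3672 zmax [157.9655 165.3542 167.5188]
 tip x -10.520026183601805 12.731737981009742  y [-46.5445 -45.7607 -33.0966 -32.6696 -32.4874]
1 3613 zmax [157.9864 165.1628 167.45  ]
 tip x -10.569796995523774 12.746118426394577  y [32.4524 32.5896 32.9911 45.7029 46.9486]
```

The measured tip geometry matches my model: tips 167 mm below the TCP, inner faces at ±32.6 mm, and 22 mm wide. Next I get the shift for the start pose.

```bash
python3 go.py -88 -3.8 .181 46
```

```text
t 9.425 tray mm [-130.956   -9.226] z 0.27668812243896057 psi 45.70241737137481 gap 0.7708808456466474 F tray [ 0.032 -0.389 -0.188] q [  1.2    16.382 108.374  -0.004  55.258 -27.868]
tool shift cm (no yaw first) [-2.696  3.391  9.568] yaw rad -0.005193796666249195
```

Request:
{"fn": "jog_arm", "kwargs": {
  "targets": [
    {"fingers":-0.54,"xyz":[-1.35,1.7,1],"yaw":-0.005},
    {"fingers":-0.54,"xyz":[-1.35,1.7,1.5],"yaw":0},
    {"fingers":-0.54,"xyz":[0,0,2.5],"yaw":0},
    {"fingers":-0.54,"xyz":[0,0,2.5],"yaw":0},
    {"fingers":-0.54,"xyz":[0,0,2],"yaw":0},
    {"fingers":-0.54,"xyz":[0,0,0],"yaw":0}
  ]
}}

```text
time: 10.18
tool_pos: [0.4211, 0.1184, 0.1809]
tool_rot: [[-0.491, 0.871, -0.003], [0.871, 0.491, -0.0], [0.001, -0.002, -1.0]]
contact_force: [-0.4, -0.3, 0.9]
finger_gap: 0.772
grasp_force: 0.0
```

```bash
python3 go.py -47 -3.8 .181 46
```

```text
t 10.175 tray mm [-87.996  -3.781] z 0.1808859674991546 psi 46.01951764797122 gap 0.7720766590881859 F tray [-0.331 -0.361  0.855] q [  0.118  29.791 108.803  -0.003  41.569 -29.267]
tool shift cm (no yaw first) [-2.951  2.845 -0.022] yaw rad 0.00034064721934301545
```

Request:
{"fn": "jog_arm", "kwargs": {
  "targets": [
    {"fingers":-0.54,"xyz":[-0.3,0.28,0],"yaw":0},
    {"fingers":-0.54,"xyz":[-0.3,0.29,0],"yaw":0},
    {"fingers":-0.54,"xyz":[-0.3,0.28,0],"yaw":0},
    {"fingers":-0.54,"xyz":[-0.3,0.29,0],"yaw":0},
    {"fingers":-0.54,"xyz":[-0.29,0.28,0],"yaw":0},
    {"fingers":-0.54,"xyz":[-0.3,0.29,0],"yaw":0},
    {"fingers":-0.54,"xyz":[-0.29,0.28,0],"yaw":0},
    {"fingers":-0.54,"xyz":[-0.29,0.28,0],"yaw":0},
    {"fingers":-0.54,"xyz":[-0.29,0.28,0],"yaw":0},
    {"fingers":-0.54,"xyz":[-0.29,0.29,0],"yaw":0},
    {"fingers":-0.54,"xyz":[0,0,0],"yaw":0}
  ]
}}

```text
time: 11.55
tool_pos: [0.4609, 0.1065, 0.1817]
tool_rot: [[-0.492, 0.871, 0.001], [0.871, 0.492, -0.0], [-0.0, 0.001, -1.0]]
contact_force: [-0.5, 0.7, 0.3]
finger_gap: 0.768
grasp_force: 0.0
```

```bash
python3 see.py -43 -37; python3 -c "
from h import *
p=env.snapshot('scene'); cv2.imwrite('pics/s1.png',cv2.resize(cv2.cvtColor(p['img'],cv2.COLOR_RGB2BGR)[90:310,200:440],None,fx=2.7,fy=2.7))"
```

```text
t 11.55 tray mm [-46.481  -3.808] z 0.18170077380875568 psi 46.07839755891856 gap 0.7679822892519931 F tray [-0.708  0.551  0.308] q [ -1.376  31.783 103.21   -0.007  44.965 -30.817]
top 0.77 397 [-43. -37.] yaw 0.0 err 1.0
scene 0.8 677 [-40.647 -37.183] yaw 0.9039676102588124 err 0.12786013535288432
```

View pics/s1.png

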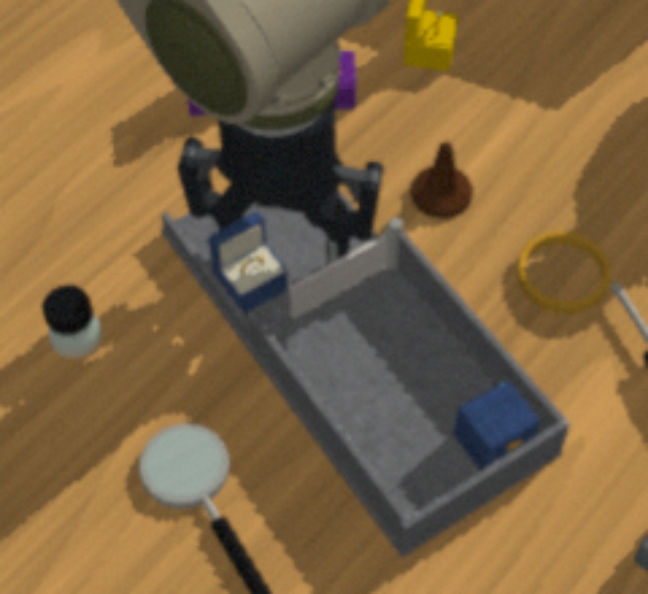

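The scene picture shows the box at crop (248,265), square along the guide in front of the shut flap, with the flap finger just before the flap. Continuing forward to open the flap.

Request:
{"fn": "jog_arm", "kwargs": {
  "targets": [
    {"fingers":-0.54,"xyz":[-0.26,0.25,0],"yaw":0},
    {"fingers":-0.54,"xyz":[-0.26,0.25,0],"yaw":0},
    {"fingers":-0.54,"xyz":[-0.26,0.25,0],"yaw":0},
    {"fingers":-0.54,"xyz":[-0.26,0.25,0],"yaw":0},
    {"fingers":-0.26,"xyz":[-0.26,0.25,0],"yaw":0},
    {"fingers":-0.54,"xyz":[-0.26,0.25,0],"yaw":0},
    {"fingers":-0.54,"xyz":[0,0,0],"yaw":0}
  ]
}}

```text
time: 12.68
tool_pos: [0.4811, 0.1002, 0.1813]
tool_rot: [[-0.492, 0.871, -0.002], [0.871, 0.492, -0.0], [0.001, -0.002, -1.0]]
contact_force: [-4.9, -0.5, -3.2]
finger_gap: 0.77
grasp_force: 1.7
```

```bash
python3 see.py -21 -37; python3 -c "
from h import *
p=env.snapshot('scene'); cv2.imwrite('pics/s2.png',cv2.resize(cv2.cvtColor(p['img'],cv2.COLOR_RGB2BGR)[90:310,200:440],None,fx=2.7,fy=2.7))"; python3 go.py -5.7 -3.5 .182 47
```

```text
t 12.675 tray mm [-25.358  -3.987] z 0.18125491425025317 psi 46.0825503507514 gap 0.7698412762631787 F tray [-4.562 -1.876 -3.25 ] q [ -2.061  32.972 100.264  -0.019  46.864 -31.498]
top 0.93 395 [-21. -37.] yaw 0.0 err 1.0
scene 0.69 678 [-19.073 -34.745] yaw 0.8706737812422692 err 0.15668057633257226
t 12.925 tray mm [-25.369  -3.905] z 0.18157817770190607 psi 46.080723732711306 gap 0.7693794803671027 F tray [-3.855 -1.674 -2.305] q [ -2.052  32.935 100.26   -0.012  46.841 -31.492]
tool shift cm (no yaw first) [-1.389  1.393 -0.043] yaw rad -0.016044397599631166
```

View pics/s2.png

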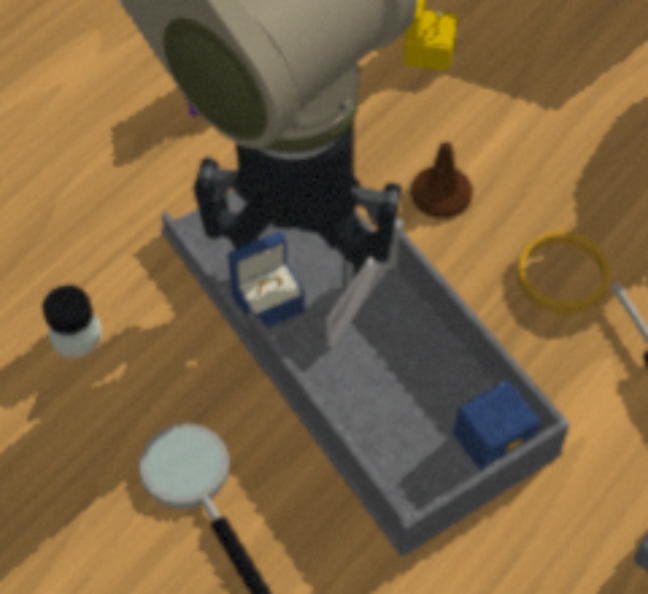

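The flap is open by about 30° (tip at crop (332,340)) and the box is in front and clear of it. Continuing.

Request:
{"fn": "jog_arm", "kwargs": {
  "targets": [
    {"fingers":-0.54,"xyz":[-0.23,0.23,0],"yaw":-0.003},
    {"fingers":-0.54,"xyz":[-0.23,0.23,0],"yaw":-0.003},
    {"fingers":-0.54,"xyz":[-0.23,0.23,0],"yaw":-0.003},
    {"fingers":-0.54,"xyz":[-0.23,0.23,0],"yaw":-0.003},
    {"fingers":-0.54,"xyz":[-0.23,0.23,0],"yaw":-0.003},
    {"fingers":-0.54,"xyz":[-0.23,0.23,0],"yaw":0}
  ]
}}

```text
time: 13.68
tool_pos: [0.4999, 0.0954, 0.1818]
tool_rot: [[-0.505, 0.863, -0.001], [0.863, 0.505, 0.0], [0.001, -0.001, -1.0]]
contact_force: [-6.9, 1.1, -0.3]
finger_gap: 0.774
grasp_force: 2.7
```

```bash
python3 see.py -1 -37; python3 go.py 11.8 -3.8 .183 50
```

```text
t 13.675 tray mm [-5.956 -3.208] z 0.18180563925903576 psi 46.971656085016356 gap 0.773507001463504 F tray [-6.955 -0.915 -0.325] q [ -2.542  34.015  97.427   0.012  48.612 -32.889]
top 0.97 418 [ -1. -37.] yaw 0.0 err 1.0
scene 0.8 651 [  0.999 -34.32 ] yaw -1.8971784684953057 err 0.18603194487942376
t 13.875 tray mm [-5.79  -3.292] z 0.18183473721990373 psi 46.96333473785153 gap 0.7688836881312618 F tray [-4.54  -1.368 -0.756] q [ -2.554  34.016  97.417  -0.007  48.579 -32.88 ]
tool shift cm (no yaw first) [-1.32   1.163 -0.117] yaw rad -0.05299980710542751
```

Request:
{"fn": "jog_arm", "kwargs": {
  "targets": [
    {"fingers":-0.53,"xyz":[-0.26,0.23,-0.02],"yaw":-0.01},
    {"fingers":-0.52,"xyz":[-0.26,0.23,-0.02],"yaw":-0.01},
    {"fingers":-0.51,"xyz":[-0.26,0.23,-0.02],"yaw":-0.011},
    {"fingers":-0.49,"xyz":[-0.27,0.23,-0.02],"yaw":-0.011},
    {"fingers":-0.48,"xyz":[-0.27,0.23,0],"yaw":-0.011}
  ]
}}

```text
time: 14.5
tool_pos: [0.5168, 0.09, 0.1827]
tool_rot: [[-0.55, 0.835, -0.0], [0.835, 0.55, -0.0], [0.0, -0.0, -1.0]]
contact_force: [-4.9, -0.7, -0.1]
finger_gap: 0.742
grasp_force: 2.1
```

```bash
python3 see.py 18 -37; python3 go.py 27.9 -4.5 .183 55;python3 -c "
from h import *
p=env.snapshot('scene'); cv2.imwrite('pics/s3.png',cv2.resize(cv2.cvtColor(p['img'],cv2.COLOR_RGB2BGR)[90:310,200:440],None,fx=2.7,fy=2.7))"
```

```text
t 14.5 tray mm [11.735 -3.543] z 0.1826542521784994 psi 50.02177839459036 gap 0.7422583355513529 F tray [-4.489 -2.037 -0.109] q [ -3.059  34.939  94.848  -0.005  50.234 -36.444]
top 0.71 346 [ 18. -37.] yaw 0.0 err 1.0
scene 0.64 661 [ 21.648 -35.05 ] yaw -1.3445276963284087 err 0.18309859154929575
t 14.7 tray mm [11.896 -3.588] z 0.1826791625680339 psi 49.96840043098904 gap 0.7417844388030503 F tray [-2.18  -2.796 -0.527] q [ -3.066  34.939  94.842  -0.015  50.175 -36.393]
tool shift cm (no yaw first) [-1.284  0.96  -0.031] yaw rad -0.08781797912116884
```

View pics/s3.png

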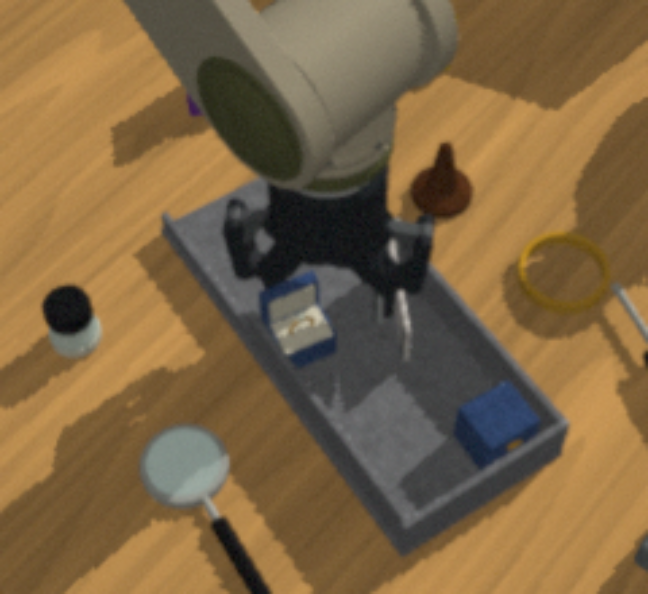

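Box is in the gap at crop (298,325), flap is wide open at (404,330), with ample clearance. On.

Request:
{"fn": "jog_arm", "kwargs": {
  "targets": [
    {"fingers":-0.46,"xyz":[-0.265,0.18,0],"yaw":-0.0175},
    {"fingers":-0.44,"xyz":[-0.265,0.18,0],"yaw":-0.0175},
    {"fingers":-0.42,"xyz":[-0.265,0.18,0],"yaw":-0.0175},
    {"fingers":-0.41,"xyz":[-0.265,0.18,0],"yaw":-0.0175},
    {"fingers":-0.39,"xyz":[-0.265,0.18,0],"yaw":-0.0175},
    {"fingers":-0.37,"xyz":[-0.28,0.15,0],"yaw":-0.021},
    {"fingers":-0.35,"xyz":[-0.28,0.15,0],"yaw":-0.021},
    {"fingers":-0.33,"xyz":[-0.28,0.15,0],"yaw":-0.021},
    {"fingers":-0.31,"xyz":[-0.28,0.15,0],"yaw":-0.021},
    {"fingers":-0.29,"xyz":[-0.28,0.15,0],"yaw":-0.021}
  ]
}}

```text
time: 16.0
tool_pos: [0.5469, 0.0787, 0.1825]
tool_rot: [[-0.7, 0.714, 0.0], [0.714, 0.7, -0.0], [-0.0, 0.0, -1.0]]
contact_force: [-3.8, -0.1, 0.1]
finger_gap: 0.643
grasp_force: 1.5
```

```bash
python3 see.py 58 -37; python3 go.py 51.4 -5.9 .183 65;python3 -c "
from h import *
p=env.snapshot('scene'); cv2.imwrite('pics/s4.png',cv2.resize(cv2.cvtColor(p['img'],cv2.COLOR_RGB2BGR)[90:310,200:440],None,fx=2.7,fy=2.7))"
```

```text
t 16.0 tray mm [43.825 -5.831] z 0.18253572794461148 psi 61.08941269677701 gap 0.6431700533644653 F tray [-3.592 -1.211  0.14 ] q [ -4.093  36.809  90.221  -0.     52.959 -48.549]
top 0.47 135 [ 58. -37.] yaw 0.0 err 1.0
scene 0.97 624 [ 60.64  -34.291] yaw -1.438644481565469 err 0.2451959449235891
t 16.2 tray mm [43.884 -5.867] z 0.18257997040271076 psi 60.992938078661886 gap 0.6451197253691684 F tray [-2.219 -2.002  0.144] q [ -4.096  36.803  90.224  -0.011  52.911 -48.45 ]
tool shift cm (no yaw first) [-0.659  0.362 -0.041] yaw rad -0.06993642385864018
```

View pics/s4.png

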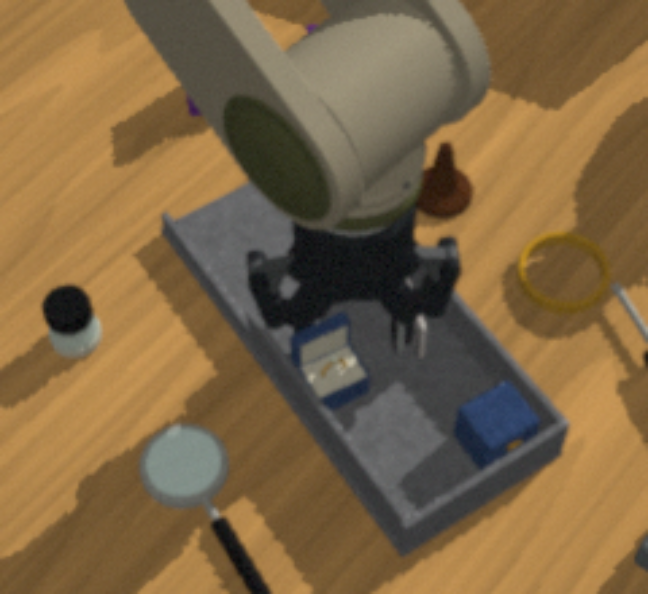

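The box is inside at about x = 60 mm (crop (330,365)) and the flap is held clear at (415,335). I'll swing the pusher about the flap finger to push the box about 18 mm further.

Request:
{"fn": "jog_arm", "kwargs": {
  "targets": [
    {"fingers":-0.27,"xyz":[-0.167,0.03,-0.02],"yaw":-0.042},
    {"fingers":-0.24,"xyz":[-0.167,0.02,-0.02],"yaw":-0.042},
    {"fingers":-0.22,"xyz":[-0.167,0.02,-0.02],"yaw":-0.042},
    {"fingers":-0.19,"xyz":[-0.167,0.01,-0.02],"yaw":-0.042},
    {"fingers":-0.16,"xyz":[-0.167,0.01,-0.02],"yaw":-0.042},
    {"fingers":-0.14,"xyz":[-0.167,0,-0.02],"yaw":-0.042}
  ]
}}

```text
time: 17.0
tool_pos: [0.5551, 0.0729, 0.1839]
tool_rot: [[-0.856, 0.517, 0.001], [0.517, 0.856, -0.0], [-0.001, 0.0, -1.0]]
contact_force: [-1.3, -1.3, -0.1]
finger_gap: 0.57
grasp_force: 1.2
```

```bash
python3 see.py 77 -37; python3 -c "
from h import *
p=env.snapshot('scene'); cv2.imwrite('pics/s5.png',cv2.resize(cv2.cvtColor(p['img'],cv2.COLOR_RGB2BGR)[90:310,200:440],None,fx=2.7,fy=2.7))"
```

```text
t 17.0 tray mm [53.386 -8.96 ] z 0.1838898698398793 psi 75.50860213595872 gap 0.5697853437311947 F tray [-0.873 -1.598 -0.055] q [ -4.629  37.191  88.925  -0.005  53.828 -63.502]
top 0.56 409 [ 77. -37.] yaw 0.0 err 1.0
scene 0.95 558 [ 77. -37.] yaw 0.0 err 1.0
```

View pics/s5.png

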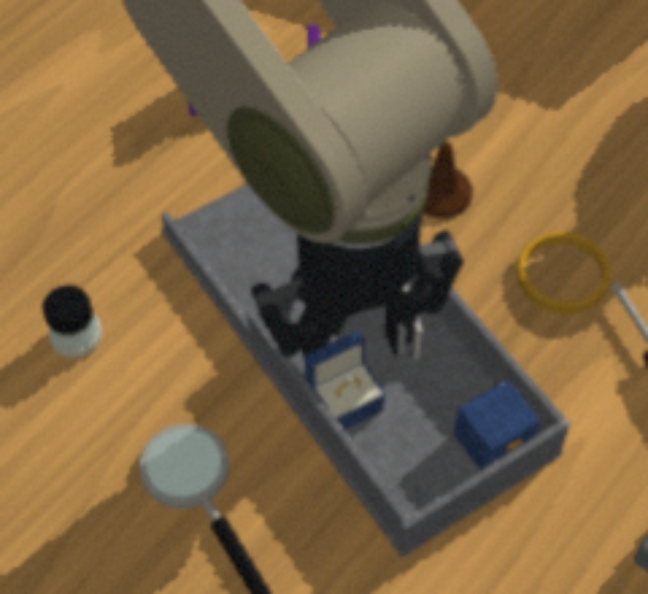

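Box is around x = 75 mm and still touching the pusher. A few more mm for margin, then back off from the lid and lift straight up.

Request:
{"fn": "jog_arm", "kwargs": {
  "targets": [
    {"fingers":-0.13,"xyz":[-0.163,-0.015,-0.01],"yaw":-0.042},
    {"fingers":-0.12,"xyz":[-0.163,-0.015,-0.01],"yaw":-0.042},
    {"fingers":-0.106,"xyz":[-0.163,-0.015,-0.01],"yaw":-0.042},
    {"fingers":-0.106,"xyz":[0,0,0],"yaw":0},
    {"fingers":-0.106,"xyz":[0.3,0,0],"yaw":0},
    {"fingers":-0.106,"xyz":[0.4,0,0],"yaw":0},
    {"fingers":-0.106,"xyz":[0,0,0],"yaw":0}
  ]
}}

```text
time: 18.12
tool_pos: [0.5522, 0.0734, 0.1841]
tool_rot: [[-0.914, 0.406, -0.0], [0.406, 0.914, 0.0], [0.0, -0.0, -1.0]]
contact_force: [-2.1, -1.6, 0.5]
finger_gap: 0.554
grasp_force: 1.2
```

```bash
python3 go.py
python3 - <<'E'
from go import *
p=env.snapshot("scene")
m,pr,c=boxmask(p,proj(p,T2(po,[[.085,-.037,.03]]))[0]); print(pr,c,inv(po,pts(p,c))*1000)
for a in(-.15,0,.15):
    b,e=fitpose([(p,m)],BOX0,np.r_[T2(po,[[.083,-.035]])[0],po[2]+a]); print(inv(po,b)*1000,np.degrees(b[2]-po[2]),e)
E
```

```text
t 18.125 tray mm [50.488 -9.386] z 0.18406761576695319 psi 82.66906953921162 gap 0.5539677508806403 F tray [-1.529 -2.134  0.496] q [ -4.61   36.99   89.375   0.005  53.662 -70.65 ]
0.71 [325.6, 234.9] [[ 82.132 -42.625]]
[[ 85.907 -36.112]] -7.773426835417896 0.17367757252021665
[[ 86.427 -36.403]] -4.639332944193456 0.17081137257813084
[[ 86.404 -34.013]] 5.153694695690496 0.18587992024222733
```

Request:
{"fn": "jog_arm", "kwargs": {
  "targets": [
    {"fingers":-0.106,"xyz":[0,0,-3],"yaw":0},
    {"fingers":-0.106,"xyz":[0,0,-6],"yaw":0},
    {"fingers":-0.106,"xyz":[0,0,-6],"yaw":0},
    {"fingers":-0.106,"xyz":[4,0,-5],"yaw":0},
    {"fingers":-0.106,"xyz":[5,0,0],"yaw":0},
    {"fingers":-0.106,"xyz":[5,0,0],"yaw":0},
    {"fingers":-0.106,"xyz":[5,0,0],"yaw":0},
    {"fingers":-0.106,"xyz":[0,0,0],"yaw":0},
    {"fingers":-0.106,"xyz":[0,0,0],"yaw":0},
    {"fingers":-0.106,"xyz":[0,0,0],"yaw":0},
    {"fingers":-0.106,"xyz":[0,0,0],"yaw":0},
    {"fingers":-0.106,"xyz":[0,0,0],"yaw":0}
  ]
}}

```text
time: 19.73
tool_pos: [0.3802, 0.1497, 0.3827]
tool_rot: [[-0.914, 0.407, -0.0], [0.407, 0.914, 0.0], [0.0, -0.0, -1.0]]
contact_force: [0.2, -0.7, 0.3]
finger_gap: 0.55
grasp_force: 0.0
```

Request:
{"fn": "jog_arm", "kwargs": {
  "targets": [
    {"xyz":[0,0,0],"yaw":0,"fingers":-0.106},
    {"xyz":[0,0,0],"yaw":0,"fingers":-0.106},
    {"xyz":[0,0,0],"yaw":0,"fingers":-0.106},
    {"xyz":[0,0,0],"yaw":0,"fingers":-0.106},
    {"xyz":[0,0,0],"yaw":0,"fingers":-0.106},
    {"xyz":[0,0,0],"yaw":0,"fingers":-0.106},
    {"xyz":[0,0,0],"yaw":0,"fingers":-0.106},
    {"xyz":[0,0,0],"yaw":0,"fingers":-0.106},
    {"xyz":[0,0,0],"yaw":0,"fingers":-0.106},
    {"xyz":[0,0,0],"yaw":0,"fingers":-0.106},
    {"xyz":[0,0,0],"yaw":0,"fingers":-0.106},
    {"xyz":[0,0,0],"yaw":0,"fingers":-0.106}
  ]
}}

```text
time: 21.22
tool_pos: [0.3798, 0.1499, 0.3828]
tool_rot: [[-0.914, 0.406, -0.0], [0.406, 0.914, 0.0], [0.0, 0.0, -1.0]]
contact_force: [0.1, -0.6, 0.2]
finger_gap: 0.554
grasp_force: 0.0
```

```bash
python3 go.py
python3 - <<'E'
from go import *
p=env.snapshot("scene")
m,pr,c=boxmask(p,proj(p,T2(po,[[.085,-.037,.03]]))[0])
for a in(-.1,.1):
    b,e=fitpose([(p,m)],BOX0,np.r_[T2(po,[[.083,-.035]])[0],po[2]+a]); print(inv(po,b)*1000,np.degrees(b[2]-po[2]),e)
im=cv2.cvtColor(p['img'],cv2.COLOR_RGB2BGR)[90:310,200:440]; u=(proj(p,T2(po,[[0,.056,.047],[0,-.028,.047]]))-[200,90])*2.7
im=cv2.resize(im,None,fx=2.7,fy=2.7)
for x in u: cv2.circle(im,tuple(int(v) for v in x),6,(255,0,255),1)
cv2.imwrite('pics/s6.png',im)
E
```

```text
t 21.225 tray mm [-136.61    14.634] z 0.38281033635750533 psi 82.66705103678638 gap 0.5541109593139826 F tray [ 0.288 -0.583  0.235] q [  4.817   8.701  97.003   0.002  74.299 -61.218]
[[ 83. -35.]] -5.729577951308234 1.0
[[ 83. -35.]] 5.729577951308233 1.0
```

View pics/s6.png

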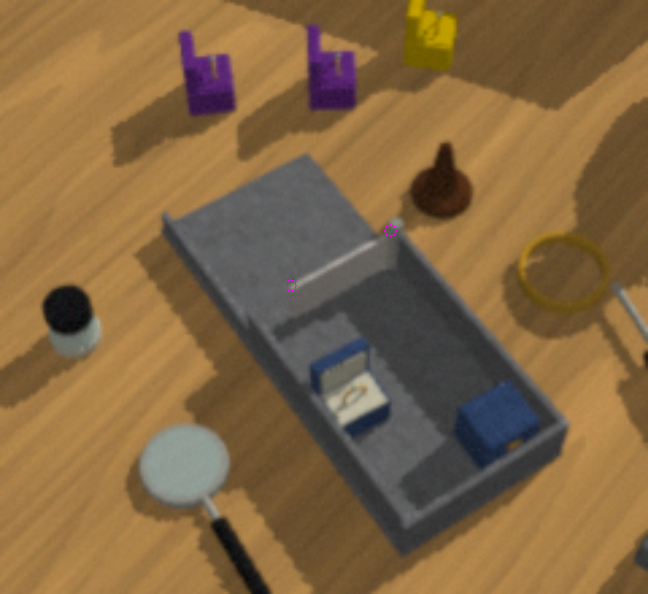

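The flap is fully shut, with its edge on the predicted points at (290,286) and (390,230). The box stands upright well inside at (350,388), and the other objects in this view stand where they were. Handing in.

```bash
python3 -c "
from bench import env
print(env.close_job())"
```

```text
the job is handed in; nothing more can be done
None
```

The job is handed in (no verdict was returned): the open ring box stands upright inside the tray, about 85 mm past the flap's line, and the flap is fully shut behind it.

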